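# Index the specimen carousel and hold the sprung chamber lid at its set pointer

## Task

Turn the specimen carousel one click clockwise (seen from above) so that the next specimen sits in the viewing chamber, with the lid still shut. Then lift the chamber's sprung lid by its bar handle until the lid is in line with the set pointer beside it, and finish while still holding it there with the gripper: the lid springs shut if let go. Do not shift the pointer, and leave the samples and tools around the station where they are.

Things in the scene. Friction and masses are not known exactly. Their poses are not given: they have to be found in the camera images.
- station: viewing station, fixed; origin on the table under the middle of its white chamber: 180 mm (its x) by 150 mm (y), rim 100 mm above the table. Black base plate 12 mm thick, x +-120, y -135 to +265 mm. +x points away from the robot; the carousel is on the +y side, the pointer and a quadrant strip (y = -80 mm, rising to 100 mm above the rim) on the -y side
- carousel (a joint): angle of the specimen carousel (210 mm aluminium disc with six small specimens, partly inside the chamber, top face 40 mm above the table), rad, growing clockwise from above. Detents every 1.047 (60 degrees a click), stops at +-3.1; starts at 0, to 0.1. Up to 0.2 N m takes it over the hump half-way, past which it pulls itself into the next detent
- carousel_grip (a point): point on the carousel's upright axis (140 mm to +y of the station's origin), 95 mm above the table, inside its upright black bar grip: 54 mm long (this frame's x), 14 mm wide (y), standing from 62 to 112 mm above the table. The frame turns with the carousel, z up
- lid (a joint): opening angle of the chamber lid, rad: 0 shut, growing as its near edge rises; up to 1.4. A spring hinge pulls it shut: about 6 N at the bar handle when shut, 8 to 10 N at 0.8 rad
- lid_handle (a point): centre of the lid's bar handle: round steel bar, 12 mm diameter, along this frame's y, 88 mm free between its posts, axis 36 mm above the lid's top face, 155 mm to -x and 42 mm to +z of the hinge axis in the lid's frame. The frame turns with the lid: x in the lid's plane from near edge to hinge, z the lid's upward normal
- lid_hinge (a point): point on the lid's hinge axis, mid-width, at the chamber's far rim (100 mm above the table); the axis is this frame's y. The lid is a grey plate 180 mm (towards -x) by 150 mm (y), 6 mm thick (from 0 to +6 mm in z)
- pointer (a joint): angle of the set pointer, rad, about the same hinge line and in the same sense as the lid's angle: when joint lid equals this, the lid is in line with the pointer. It is set anew between 0.45 and 0.85 each time, keeps its place by friction, and is not joined to the lid
- pointer_tip (a point): tip of the set pointer, a thin dark steel arm 170 mm long beside the lid, 88 mm to -y of the lid's middle; the point is 170 mm from the hinge line, and this frame's x runs along the arm towards the hinge
- wedge: triangular stone sample block, about 55 mm sides, 24 mm tall, lying flat on the table; a bystander, origin at its underside
- jar: closed glass sample jar, 44 mm diameter, 60 mm tall; a bystander, origin at its underside
- eyepiece: black microscope eyepiece standing on end, 38 mm diameter, 50 mm tall; a bystander, origin at its underside
- dish: shallow glass dish, 84 mm diameter, 15 mm tall; a bystander, origin at its underside
- brush: small brush lying flat, 150 mm long; a bystander, origin at its underside
- driver: screwdriver lying flat, 150 mm long; a bystander, origin at its underside
- lens: steel lens barrel standing on end, 34 mm diameter, 38 mm tall; a bystander, origin at its underside

How it is judged:
By the outcome, as a careful person would: the job done as asked, in the order asked, and still so for the second after the job is handed in, while the arm keeps its last pose, push and grip.
It also fails if it takes over 51 s, if anything falls off the work surface, if the arm or the gripper's body presses on something with over 40 N, if the wrist force passes 120 N, or if a joint passes its speed limit or range.

## Robot

A 6-joint arm with a two-finger parallel gripper is mounted at the origin on the work surface. World frame = base frame: x ahead of the robot, y to its left, z up, the work surface at z = 0. Lengths are in m, angles in degrees, forces in N, time in s.
With the tool pointing down it reaches from about 0.275 to 0.75 m from the base axis. Payload 10.2 kg.
Tool frame: the origin (TCP) lies on the centre line of the jaws, within the pads' length; the fingertips stand 14 mm ahead of it and the grasp point (between the pads) lies 5 mm behind it (manip.nose_length is the distance from the TCP to the fingertips, in m); y points along the fingers, x is the direction in which the jaws open and shut, and the axes are right-handed (so a half turn about y gives the same grasp; the last joint's range is limited). The gripper opens to 88 mm and grips with 3 to 60 N. Pads are 18 mm wide; open, the fingers measure 123 mm over their backs; the gripper's body (75 mm by 187 mm) begins 45 mm behind the grasp point.
Start: joints at [-12.8, 17.928, 85.812, -0, 76.261, -12.8], TCP at [0.525, -0, 0.253] pointing down, gripper open.
Joint ranges: [-168.41, 168.41], [-55.51, 124.54], [10.69, 146.95], [-70.63, 250.63], [1, 178], [-165.06, 165.06]. Speed limits (degrees/s): [136.94, 136.94, 172.46, 180, 180, 180].

## Interface

Orientations are given as [roll, pitch, yaw] about the fixed x, y, z axes, in that order (R = Rz(yaw) Ry(pitch) Rx(roll)).
In Python, from station import manip gives the robot as it stands.
- The arm moves only by the tool apply_moves, never from a script. Its arguments are lists of equal length, an entry for each row: "xyz": the shift along the tool's x, y, z in mm, a list of three; "twist": the turn, a rotation vector about the tool's x, y, z in degrees, a list of three; "fingers": the closure, from 0 (fully open) to 1 (shut). A call has 1 to 8 rows; each row is the pose to reach, as a shift and turn from the pose commanded when the call began, along the tool's axes at that moment; what a row does not reach only later rows make up. A row lasts 1/8 s, in which the tool goes at most 62.5 mm and 10.7 degrees, less where a joint would pass 70% of its speed; a pose out of reach is approached as far as the arm can. A call with a gripper value outside its range is refused whole. The fingers move at their own pace and stop on an object; "grip_force" is the grip in N (left out, the last holds). Time passes only in rows, so rows that repeat a pose let the fingers close. It gives the time, the measured TCP pose, the force and the opening at its end, in the units of the state.
- manip.observe(): the state, without advancing time (a new reading comes with each control period).
- manip.capture(name): name is "scene" or "side" or "wrist"; returns a dict with "img" (480x640x3 uint8, red, green, blue), "fov_y" (degrees; the focal length in pixels is half the picture's height over the tangent of half this angle, whatever the lens; pixels are square), "cx", "cy" (the principal point, pixels), "k1" (the pictures are not rectified: a ray, as slopes to the right and down, at radius r is drawn at 1 + k1 r^2 times it, then the intrinsics apply), "R" (3x3) and "t" (3): a world point X has camera coordinates R X + t. Camera axes: x right, y down, z forward; pixel columns grow to the right and rows downward; lengths in m; the calibration is good to about 2 mm. A picture is of the moment at which its call begins. There is no depth.
- manip.close_job(): hands the job in, once; it reports no verdict.
Trained networks look in the newest picture that a camera, given by its name, has taken for a name from the list of things; names that differ only in an ending like _2 or _b are one class to them, and where a whole thing is asked for, a point or a joint stands for the part that bears it (a point fixed in the world has none). Each returns a list of dicts, best first, with "p" (0 to 1); they miss things now and then, are a little off and sometimes report something else, mostly with a low value. They report only what shows in the picture. A call takes as long as a camera call.
- manip.recognise(target, camera): "box" ([left, top, right, bottom] in pixels, round what is visible of it).
- manip.regions_of(target, camera): "region" (480x640 bool, what is visible of it) and "box" ([left, top, right, bottom] in pixels, round what is visible of it).
- manip.tip_of(target, camera): "point" ([column, row] in pixels: a listed point, or the origin of a listed thing).
The state is a dict: "time_s": time; "joints": joint angles; "dq": joint speeds; "joint_torque": joint torques, N m; "ee_pos": TCP position; "tcp_rot": TCP orientation; "contact_force": force on the tool from outside, world axes, zero at the start; "wrist_torque": the same for the moment, N m; "opening": finger opening in m.
Only numpy, scipy, OpenCV 4.12 (cv2) and the standard library are available. Lean on these libraries where they do the work, as an engineer would, in place of code of your own. Each camera call takes 0.05 s, during which the arm holds its last target.

## Working session

There is one attempt and no reset: what is moved stays moved. The work goes in short steps, Python scripts to look and compute and a tool call to move; the robot and the scene stay as the last step left them, time stands still between calls to the robot, and variables do not carry over. Pictures are saved under pics/ and viewed, and the job is handed in when it is done.

Besides the shell and the picture viewer there is one more tool, called after ">>>" as name(argument=value, ...) on one line, values as JSON. apply_moves: Moves the arm, as the interface text tells. Its arguments: {"type":"object","properties":{"xyz":{"type":"array","items":{"type":"array","items":{"type":"number"}}},"twist":{"type":"array","items":{"type":"array","items":{"type":"number"}}},"fingers":{"type":"array","items":{"type":"number"}},"grip_force":{"type":"number"}},"required":["xyz","twist","fingers"]}

```bash
mkdir -p pics; ls
cat > h.py <<'E'
import numpy as np,cv2
from scipy.spatial.transform import Rotation as Ro
from station import manip
def K(c):
    f=240/np.tan(np.radians(c["fov_y"])/2); return f
def proj(c,X):
    X=np.atleast_2d(X); p=X@np.array(c["R"]).T+np.array(c["t"]); s=p[:,:2]/p[:,2:]
    r2=(s**2).sum(1,keepdims=True); s=s*(1+c["k1"]*r2); return s*K(c)+[c["cx"],c["cy"]]
def ray(c,uv):
    d=(np.array(uv,float)-[c["cx"],c["cy"]])/K(c); s=d.copy()
    for _ in range(30): s=d/(1+c["k1"]*(s@s))
    R=np.array(c["R"]); v=R.T@np.r_[s,1]; o=-R.T@np.array(c["t"]); return o,v/np.linalg.norm(v)
def atz(c,uv,z):
    o,v=ray(c,uv); return o+v*(z-o[2])/v[2]
def tri(l):
    A=np.zeros((3,3));b=np.zeros(3)
    for o,v in l:
        P=np.eye(3)-np.outer(v,v);A+=P;b+=P@o
    x=np.linalg.solve(A,b); return x,[np.linalg.norm((np.eye(3)-np.outer(v,v))@(x-o)) for o,v in l]
def save(c,n): cv2.imwrite("pics/"+n+".png",c["img"][:,:,::-1])
E
python3 - <<'E'
from h import *
s=manip.observe(); print({k:np.round(v,3) for k,v in s.items()})
C={}
for n in ["scene","side","wrist"]:
    C[n]=c=manip.capture(n); save(c,n+"0"); print(n,c["fov_y"],c["k1"],np.round(-np.array(c["R"]).T@c["t"],3))
for t in ["carousel_grip","lid_handle","lid_hinge","pointer_tip","station"]:
    L=[]
    for n in C:
        r=manip.tip_of(t,n)
        if r: print(t,n,np.round(r[0]["point"],1),round(r[0]["p"],2)); L.append(ray(C[n],r[0]["point"])) if r[0]["p"]>.3 else 0
    if len(L)>1: x,e=tri(L); print("  ",np.round(x,4),np.round(e,4))
import pickle; pickle.dump(C,open("C0.pkl","wb"))
E
```

```text
pics
{'time_s': np.float64(0.0), 'joints': array([-12.799,  17.958,  85.852,  -0.   ,  76.259, -12.801]), 'dq': array([-0.059, -0.005, -0.001, -0.011,  0.064, -0.038]), 'joint_torque': array([-0.0000e+00, -4.0222e+01, -2.5226e+01,  6.9000e-02,  3.5000e-02,
       -0.0000e+00]), 'ee_pos': array([0.525, 0.   , 0.252]), 'tcp_rot': array([-8.9985e+01,  6.8000e-02,  2.0000e-03]), 'contact_force': array([-0.058,  0.821,  0.238]), 'wrist_torque': array([-0.022, -0.023,  0.007]), 'opening': np.float64(0.088)}
scene 53.10911331754044 -0.1264436847719642 [ 0.992 -0.716  0.904]
side 54.76873501954355 -0.09322531075061316 [ 0.37  -0.574  0.669]
wrist 59.33545807263433 -0.05339360000429241 [0.526 0.081 0.385]
carousel_grip scene [353.9 207.5] 0.67
carousel_grip side [264.5 187. ] 0.85
carousel_grip wrist [438.7  85.3] 0.63
   [0.6059 0.0918 0.0956] [0.0092 0.0086 0.0024]
lid_handle side [239.1 230.8] 0.65
lid_handle wrist [289.9 283.8] 0.61
   [ 0.5093 -0.0291  0.1363] [0.0018 0.0018]
lid_hinge scene [342.6 248. ] 0.79
lid_hinge side [330.2 230.6] 0.56
lid_hinge wrist [495.2 303.1] 0.78
   [ 0.6592 -0.0632  0.1013] [0.0048 0.0057 0.0027]
pointer_tip side [248.3 240.6] 0.81
pointer_tip wrist [273.5 459.9] 0.9
   [ 0.4999 -0.1144  0.1947] [0.0001 0.0001]
station scene [315.4 258.9] 0.89
station side [281.8 275. ] 0.85
station wrist [365.6 237.6] 0.92
   [ 5.726e-01 -4.180e-02 -5.000e-04] [0.0019 0.0028 0.002 ]
```

View images.

View pics/scene0.png

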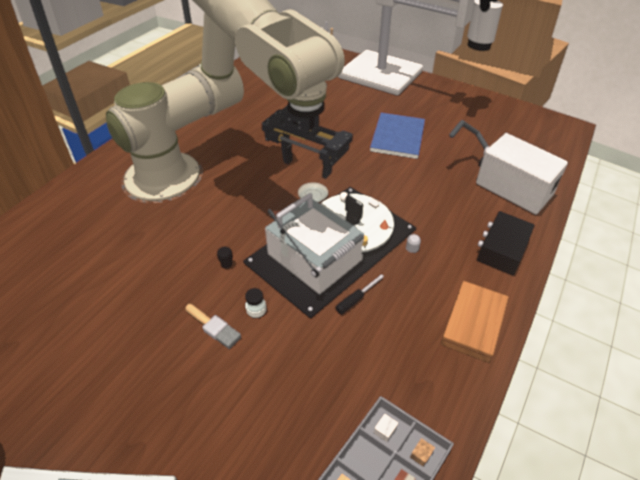

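View pics/side0.png

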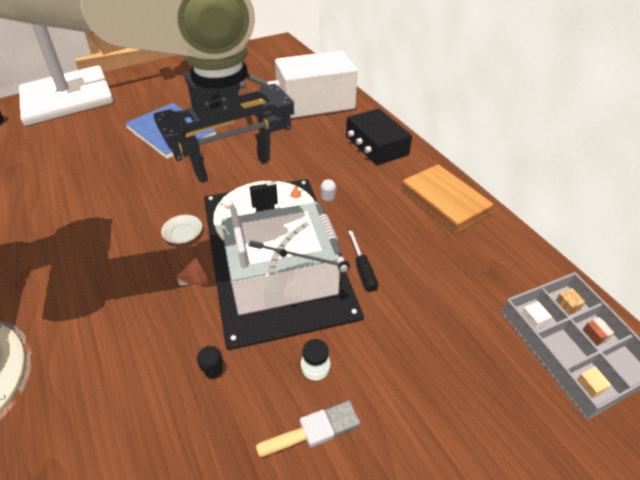

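View pics/wrist0.png

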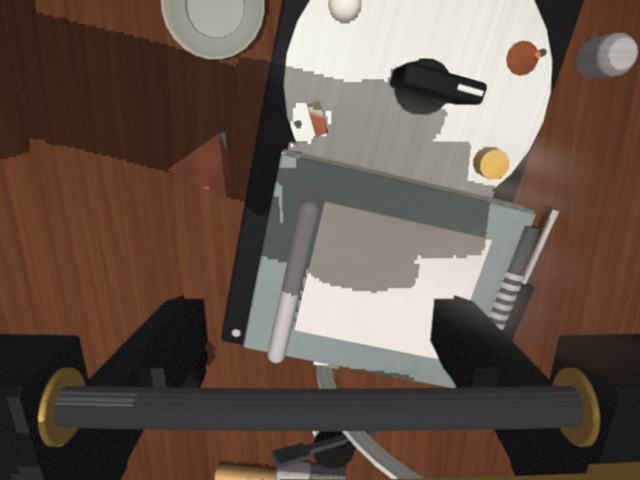

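```bash
cat > fit.py <<'E'
from h import *
import pickle
from scipy.optimize import least_squares
def pose(p):
    return Ro.from_euler('z',p[2]).as_matrix(),np.r_[p[0],p[1],0]
def W(p,X): R,t=pose(p); return np.atleast_2d(X)@R.T+t
def handle(a):
    # lid frame rot about y: near edge rises
    c,s=np.cos(a),np.sin(a); return np.array([.09-.155*c-.042*s*-1*-1*-1 if 0 else .09-.155*c+.042*s,0,.1+.155*s+.042*c])
def tip(b): return np.array([.09-.17*np.cos(b),-.088,.1+.17*np.sin(b)])
E
python3 - <<'E'
from fit import *
C=pickle.load(open("C0.pkl","rb"))
obs=[("scene","carousel_grip",(353.9,207.5)),("side","carousel_grip",(264.5,187)),("wrist","carousel_grip",(438.7,85.3)),
("side","lid_handle",(239.1,230.8)),("wrist","lid_handle",(289.9,283.8)),("scene","lid_hinge",(342.6,248)),("side","lid_hinge",(330.2,230.6)),("wrist","lid_hinge",(495.2,303.1)),
("scene","station",(315.4,258.9)),("side","station",(281.8,275)),("wrist","station",(365.6,237.6)),("side","pointer_tip",(248.3,240.6)),("wrist","pointer_tip",(273.5,459.9))]
def mod(n,p): return {"carousel_grip":[0,.14,.095],"lid_handle":handle(0),"lid_hinge":[.09,0,.1],"station":[0,0,0],"pointer_tip":tip(p[3])}[n]
def f(p): return np.concatenate([(proj(C[c],W(p,mod(n,p)))[0]-uv) for c,n,uv in obs])
r=least_squares(f,[.57,-.04,-.2,.6],loss="soft_l1",f_scale=2)
p=r.x; print(np.round(p,4),np.degrees(p[2])); 
for o,e in zip(obs,f(p).reshape(-1,2)): print(o[0],o[1],np.round(e,1))
np.save("p0.npy",p)
for c in C:
    im=cv2.resize(C[c]["img"][:,:,::-1],None,fx=3,fy=3,interpolation=cv2.INTER_CUBIC)
    def line(X,col):
        q=(proj(C[c],W(p,np.array(X)))*3+1).astype(int); cv2.polylines(im,[q.reshape(-1,1,2)],False,col,1)
    line([[-.12,-.135,.012],[.12,-.135,.012],[.12,.265,.012],[-.12,.265,.012],[-.12,-.135,.012]],(0,0,255))
    line([[-.09,-.075,.1],[.09,-.075,.1],[.09,.075,.1],[-.09,.075,.1],[-.09,-.075,.1]],(0,255,0))
    t=np.linspace(0,6.3,60); line(np.c_[.105*np.cos(t),.14+.105*np.sin(t),0*t+.04],(255,0,0))
    h=handle(0); line([h+[0,-.044,0],h+[0,.044,0]],(255,255,0)); line([tip(p[3]),[.09,-.088,.1]],(0,255,255))
    u=proj(C[c],W(p,[0,.03,.1]))[0]*3; x0=int(np.clip(u[0]-400,0,1920-800)); y0=int(np.clip(u[1]-300,0,1440-600))
    cv2.imwrite(f"pics/ov_{c}.png",im[y0:y0+600,x0:x0+800]) if c!="wrist" else cv2.imwrite("pics/ov_wrist.png",cv2.resize(im,(800,600),interpolation=cv2.INTER_AREA))
E
```

```text
[ 0.5713 -0.0418 -0.2388  0.5844] -13.681296825972103
scene carousel_grip [ 1.5 -4. ]
side carousel_grip [-0.9  4.2]
wrist carousel_grip [ 0.2 -1.1]
side lid_handle [-2.7 -3. ]
wrist lid_handle [0.4 0.3]
scene lid_hinge [0.8 2.2]
side lid_hinge [-3.3 -0.7]
wrist lid_hinge [-0.6  2.6]
scene station [ 0.2 -0.8]
side station [-1.7  1.2]
wrist station [0.5 1.2]
side pointer_tip [0.3 0.7]
wrist pointer_tip [ 0.9 -0.4]
```

View pics/ov_side.png

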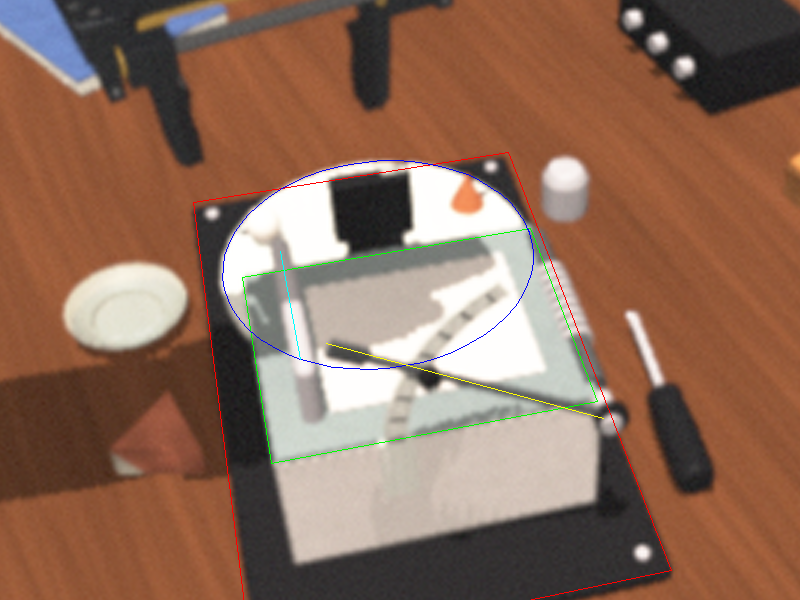

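View pics/ov_wrist.png

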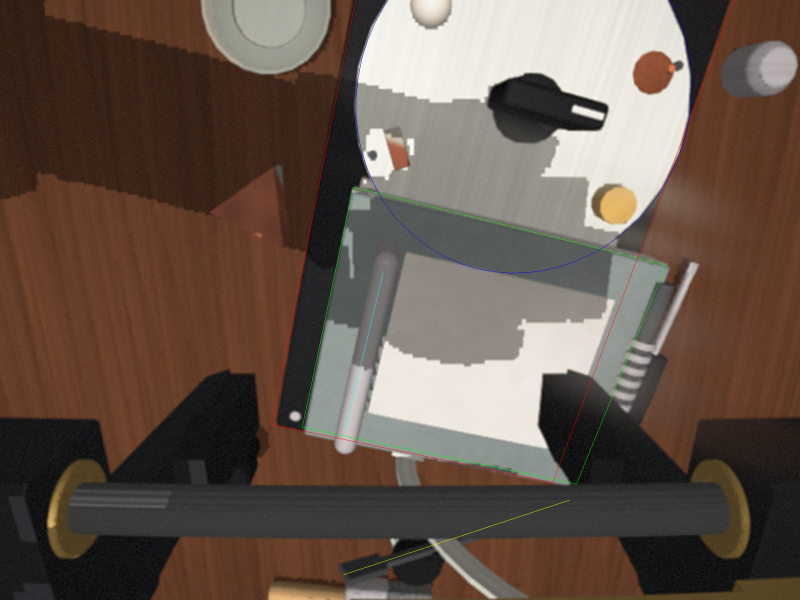

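View pics/ov_scene.png

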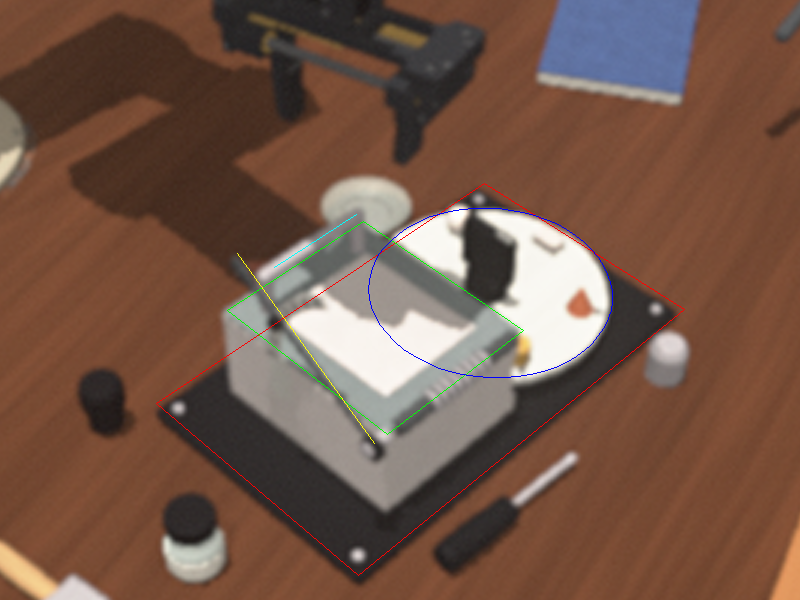

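>>> apply_moves(xyz=[[10,0,12],[20,0,24],[30,5,36],[40,10,48],[50,15,60],[60,20,72],[70,25,84],[79,27,94]], twist=[[0,-9.5,0],[0,-19,0],[0,-28.5,0],[0,-38,0],[0,-47.5,0],[0,-57,0],[0,-66.5,0],[0,-76,0]], fingers=[0.3,0.5,0.5,0.5,0.5,0.5,0.5,0.5])

```text
time_s: 1.9
ee_pos: [0.6042, 0.0945, 0.2253]
tcp_rot: [-90.0, 0.0, 76.3]
contact_force: [-0.0, 0.8, -0.2]
opening: 0.0441
```

Run:
```python
from fit import *
s=manip.observe(); print(s["time_s"],np.round(s["ee_pos"],4),np.round(s["tcp_rot"],2),s["opening"],np.round(s["joints"],1))
c=manip.capture("wrist"); save(c,"wrist1"); pickle.dump(c,open("w1.pkl","wb"))
for t in ["carousel_grip","lid_handle","pointer_tip","lid_hinge"]:
    for r in manip.tip_of(t,"wrist")[:1]: print(t,np.round(r["point"],1),round(r["p"],2), atz(c,r["point"],.095))
```

```text
1.9 [0.6042 0.0945 0.2253] [-8.996e+01  1.000e-02  7.632e+01] 0.04412839170885645 [ -2.1  30.1  72.    0.   77.9 -78.4]
carousel_grip [315.  230.9] 0.59 [0.60364802 0.09356197 0.095     ]
lid_handle [ 41.2 138.6] 0.79 [ 0.50463675 -0.05801193  0.095     ]
```

View pics/wrist1.png

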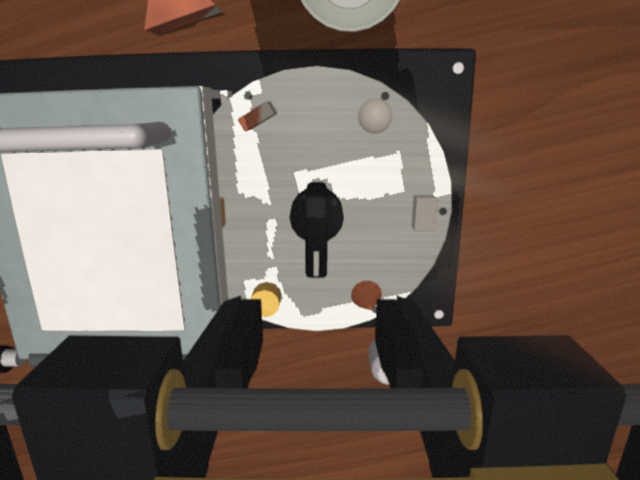

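>>> apply_moves(xyz=[[0,30,0],[0,60,0],[0,90,0],[0,115,0],[0,126,0],[0,126,0]], twist=[[0,0,0],[0,0,0],[0,0,0],[0,0,0],[0,0,0],[0,0,0]], fingers=[0.5,0.5,0.5,0.5,0.5,0.5], grip_force=15)

```text
time_s: 2.9
ee_pos: [0.6039, 0.0937, 0.0998]
tcp_rot: [-90.0, 0.0, 75.9]
contact_force: [1.1, 0.0, -0.3]
opening: 0.044
```

>>> apply_moves(xyz=[[0,0,0],[0,0,0],[0,0,0],[0,0,0]], twist=[[0,0,0],[0,0,0],[0,0,0],[0,0,0]], fingers=[0.7,0.8,0.95,0.95], grip_force=15)

```text
time_s: 3.4
ee_pos: [0.6039, 0.0928, 0.1002]
tcp_rot: [-90.0, 0.1, 76.0]
contact_force: [-2.0, -6.4, 3.3]
opening: 0.0141
```

Run:
```python
from fit import *
for n in ["wrist","side"]:
    c=manip.capture(n); save(c,n+"2")
s=manip.observe(); print(s["time_s"],s["ee_pos"],s["contact_force"],s["wrist_torque"],s["opening"])
```

```text
3.5 [0.60391793 0.09281153 0.10020583] [-3.22167618 -5.90349351  2.27312505] [-0.89935503  0.40833905 -0.01677057] 0.013980781286955924
```

View pics/wrist2.png

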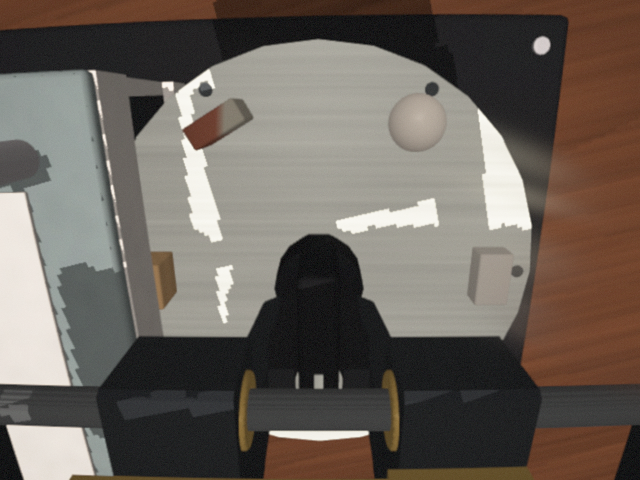

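View pics/side2.png

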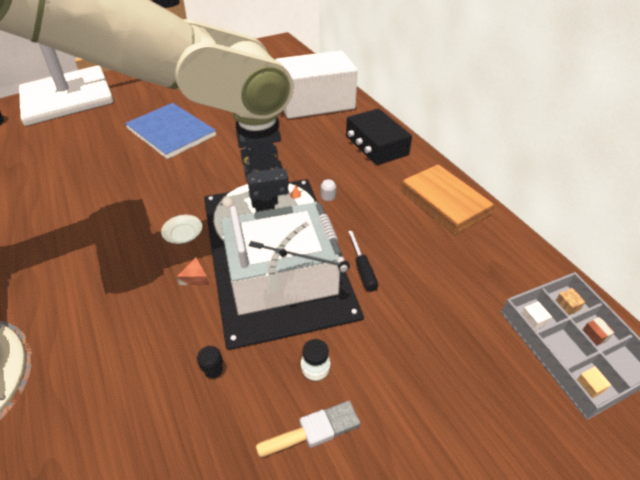

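>>> apply_moves(xyz=[[-0.7,0,0],[-0.7,0,0],[-0.7,0,0],[-0.7,0,0],[-0.7,0,0],[-0.7,0,0],[-0.7,0,0],[-0.7,0,0]], twist=[[0,4,0],[0,11,0],[0,19,0],[0,27,0],[0,35,0],[0,43,0],[0,51,0],[0,58,0]], fingers=[0.95,0.95,0.95,0.95,0.95,0.95,0.95,0.95], grip_force=25)

```text
time_s: 4.5
ee_pos: [0.6029, 0.0917, 0.1001]
tcp_rot: [-90.1, 0.2, 17.8]
contact_force: [-10.3, -10.5, 7.1]
opening: 0.0138
```

>>> apply_moves(xyz=[[0,0,0],[0,0,0],[0,0,0]], twist=[[0,2,0],[0,2,0],[0,2,0]], fingers=[0.95,0.95,0.95])

```text
time_s: 4.88
ee_pos: [0.6028, 0.0917, 0.1002]
tcp_rot: [-90.1, 0.2, 16.0]
contact_force: [-9.1, -9.6, 6.7]
opening: 0.0138
```

Run:
```python
from fit import *
for n in ["wrist","scene"]:
    c=manip.capture(n); save(c,n+"3")
s=manip.observe(); print(s["time_s"],s["ee_pos"],s["tcp_rot"],s["contact_force"],s["wrist_torque"],s["opening"])
```

```text
4.975 [0.60281418 0.09166632 0.10017705] [-90.10785771   0.23114729  15.99591841] [-9.2143244  -9.26847291  7.17637334] [-1.4482862   1.36791122  0.00859952] 0.013575636194167693
```

View pics/wrist3.png

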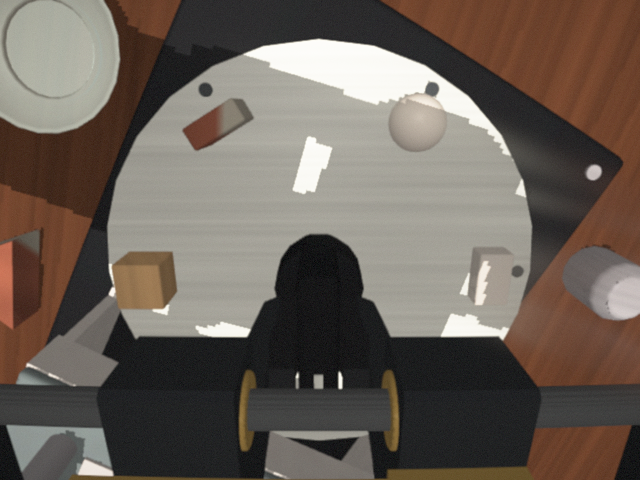

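>>> apply_moves(xyz=[[0,0,0],[0,0,0],[0,-20,0],[0,-60,0],[0,-110,0],[0,-130,0]], twist=[[0,0,0],[0,0,0],[0,0,0],[0,0,0],[0,0,0],[0,0,0]], fingers=[0.6,0.5,0.5,0.5,0.5,0.5])

```text
time_s: 5.72
ee_pos: [0.6046, 0.0935, 0.2329]
tcp_rot: [-90.1, -0.3, 16.0]
contact_force: [-0.3, 0.0, -0.2]
opening: 0.044
```

Run:
```python
from fit import *
C={}
for n in ["wrist","side","scene"]:
    C[n]=c=manip.capture(n); save(c,n+"4")
pickle.dump(C,open("C4.pkl","wb"))
s=manip.observe(); print(s["time_s"],s["ee_pos"],s["tcp_rot"],s["contact_force"])
for t in ["carousel_grip","lid_handle","pointer_tip","lid_hinge","station"]:
  for n in C:
    for r in manip.tip_of(t,n)[:1]: print(t,n,np.round(r["point"],1),round(r["p"],2))
u=cv2.resize(C["side"]["img"][150:330,190:370],(800,800),interpolation=cv2.INTER_CUBIC)[:600]; cv2.imwrite("pics/s4z.png",u[:,:,::-1])
```

```text
5.875 [0.60401889 0.09351604 0.23005125] [-9.00149296e+01 -8.22179296e-02  1.60134692e+01] [ 0.27962832 -0.30099155 -1.49235149]
carousel_grip wrist [313.4 230.4] 0.89
carousel_grip side [263.8 189.1] 0.82
carousel_grip scene [353.6 202.9] 0.89
lid_handle side [236.5 227.3] 0.6
lid_handle scene [295.5 207.1] 0.96
pointer_tip side [246.5 242.7] 0.6
pointer_tip scene [270.2 210.1] 0.54
lid_hinge wrist [329.  430.7] 0.58
lid_hinge side [328.7 232.1] 0.76
lid_hinge scene [341.5 250.9] 0.76
station side [284.3 274.2] 0.97
station scene [314.2 258.1] 0.78
```

View pics/wrist4.png

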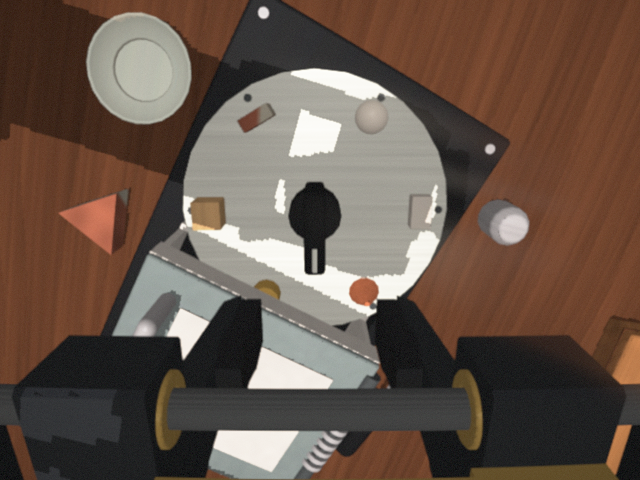

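View pics/s4z.png

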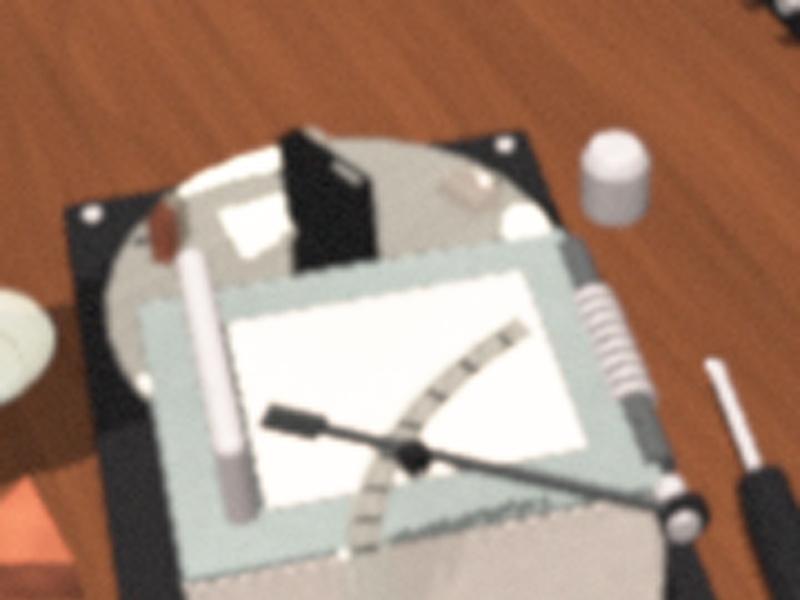

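>>> apply_moves(xyz=[[-25,0,-18],[-60,0,-42],[-95,0,-67],[-125,0,-89],[-125,0,-89]], twist=[[0,7,0],[0,15,0],[0,23,0],[0,29.7,0],[0,29.7,0]], fingers=[0.5,0.4,0.4,0.4,0.4])

```text
time_s: 7.25
ee_pos: [0.5075, -0.028, 0.2301]
tcp_rot: [-90.0, -0.0, -13.9]
contact_force: [0.2, 0.8, -0.3]
opening: 0.0532
```

Run:
```python
from fit import *
C={}
for n in ["wrist","scene"]:
    C[n]=c=manip.capture(n); save(c,n+"5")
pickle.dump(C,open("C5.pkl","wb"))
s=manip.observe(); print(s["time_s"],s["ee_pos"],s["tcp_rot"],s["contact_force"])
for t in ["carousel_grip","lid_handle","pointer_tip","lid_hinge","station"]:
  for n in C:
    for r in manip.tip_of(t,n)[:1]: print(t,n,np.round(r["point"],1),round(r["p"],2))
p=np.load("p0.npy")
c=C["wrist"];im=c["img"][:,:,::-1].copy()
for X in (handle(0)+[0,-.044,0],handle(0)+[0,.044,0],[-.09,.075,.106],[.09,.075,.106],[0,.14,.112]):
    q=proj(c,W(p,X))[0]; cv2.drawMarker(im,tuple(int(round(v)) for v in q),(0,0,255),0,12)
cv2.imwrite("pics/w5o.png",im)
```

```text
7.35 [ 0.50850705 -0.02656913  0.22996826] [-8.99880717e+01 -3.54146386e-02 -1.36561763e+01] [ 0.42561339 -0.50227949 -0.38931074]
carousel_grip scene [354.6 202.2] 0.85
lid_handle wrist [320.  255.8] 0.87
lid_handle scene [298.2 204.9] 0.58
pointer_tip wrist [345.9 450. ] 0.75
pointer_tip scene [272.2 210.2] 0.54
lid_hinge wrist [553.2 230.2] 0.61
lid_hinge scene [342.9 249.7] 0.65
station wrist [393.  196.5] 0.64
station scene [314.6 259.7] 0.85
```

View pics/w5o.png

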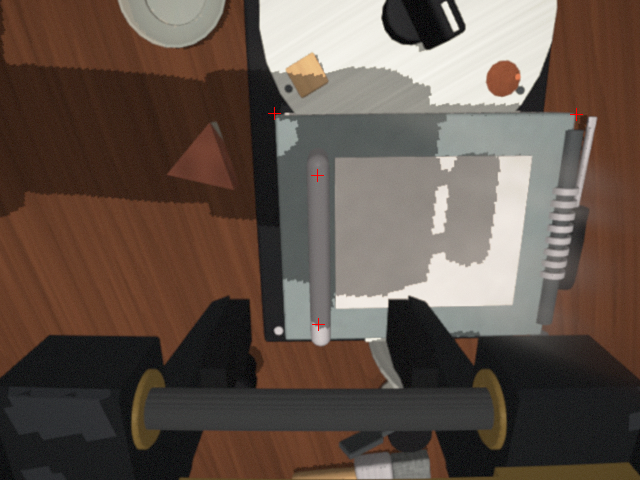

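>>> apply_moves(xyz=[[0,25,0],[0,50,0],[0,75,0],[0,90,0],[0,93,0],[0,93,0]], twist=[[0,0,0],[0,0,0],[0,0,0],[0,0,0],[0,0,0],[0,0,0]], fingers=[0.4,0.4,0.4,0.4,0.4,0.4])

```text
time_s: 8.6
ee_pos: [0.5085, -0.0268, 0.1373]
tcp_rot: [-90.0, -0.1, -13.7]
contact_force: [-0.5, 0.0, -0.5]
opening: 0.0531
```

>>> apply_moves(xyz=[[0,0,0],[0,0,0],[0,0,0],[0,0,0],[0,0,0]], twist=[[0,0,0],[0,0,0],[0,0,0],[0,0,0],[0,0,0]], fingers=[0.6,0.75,1,1,1], grip_force=20)

```text
time_s: 9.22
ee_pos: [0.5081, -0.0267, 0.1368]
tcp_rot: [-90.0, 0.0, -13.7]
contact_force: [-1.3, -0.0, 1.0]
opening: 0.0106
```

Run:
```python
from fit import *
C={}
for n in ["wrist","side"]:
    C[n]=c=manip.capture(n); save(c,n+"6")
s=manip.observe(); print(s["time_s"],s["ee_pos"],s["tcp_rot"],s["contact_force"],s["wrist_torque"],s["opening"])
u=cv2.resize(C["side"]["img"][150:330,190:370],(800,800),interpolation=cv2.INTER_CUBIC)[:600]; cv2.imwrite("pics/s6z.png",u[:,:,::-1])
```

```text
9.325 [ 0.50809562 -0.02666755  0.13677642] [-9.00022016e+01  1.90054304e-02 -1.36941885e+01] [-2.34923383  0.061951    1.97350931] [-0.00274877  0.31148789  0.06729031] 0.010727927491551107
```

View pics/s6z.png

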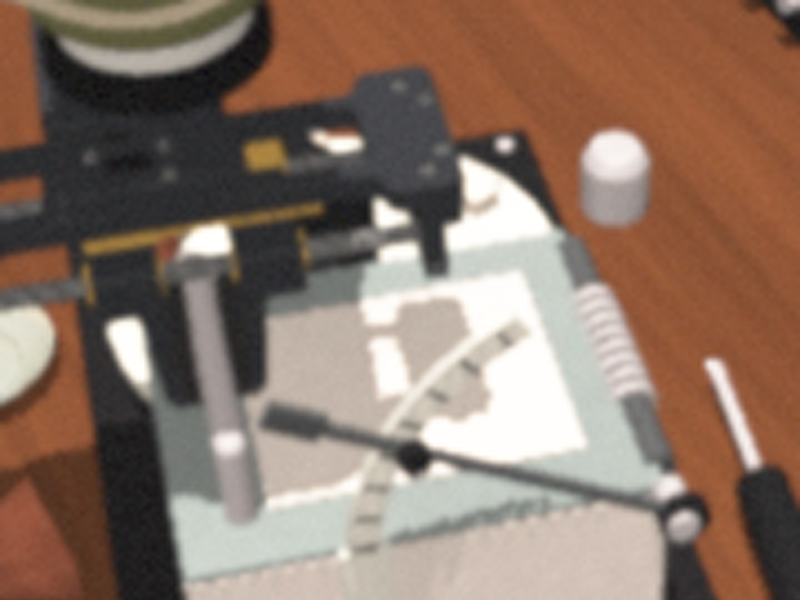

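Run:
```python
from fit import *
C0=pickle.load(open("C0.pkl","rb"));C5=pickle.load(open("C5.pkl","rb"));C4=pickle.load(open("C4.pkl","rb"))
p=np.load("p0.npy")
from scipy.optimize import minimize_scalar
for nm,c,uv in [("side0",C0["side"],(248.3,240.6)),("side4",C4["side"],(246.5,242.7)),("sideman",C4["side"],(249.2,243.4)),("w0",C0["wrist"],(273.5,459.9)),("w5",C5["wrist"],(345.9,450)),("w5man",C5["wrist"],(342,446)),("sc4",C4["scene"],(270.2,210.1)),("sc5",C5["scene"],(272.2,210.2))]:
    e=lambda b:((proj(c,W(p,tip(b)))[0]-uv)**2).sum()
    r=minimize_scalar(e,bounds=(.3,1),method="bounded"); print(nm,round(r.x,3),proj(c,W(p,tip(r.x)))[0]-uv)
print("hub side",proj(C4["side"],W(p,[.09,-.088,.1])),"hub scene",proj(C4["scene"],W(p,[.09,-.088,.1])))
sc=C4["scene"]["img"][170:305,240:420]; cv2.imwrite("pics/sc4z.png",cv2.resize(sc,(800,600),interpolation=cv2.INTER_CUBIC)[:,:,::-1])
w=C5["wrist"]["img"][390:480,280:480]; cv2.imwrite("pics/w5z.png",cv2.resize(w,(800,360),interpolation=cv2.INTER_CUBIC)[:,:,::-1])
```

```text
side0 0.588 [0.54720564 0.37085472]
side4 0.56 [0.85591914 0.54320702]
sideman 0.569 [-1.37327261 -0.89057559]
w0 0.584 [ 0.83029006 -0.50218644]
w5 0.587 [-1.42224662  1.34590955]
w5man 0.568 [-1.34603096  1.2228376 ]
sc4 0.541 [-1.24242537 -0.89286758]
sc5 0.577 [-2.42835081 -2.04035983]
hub side [[340.90652889 266.20318748]] hub scene [[315.65855204 271.23618007]]
```

View pics/sc4z.png

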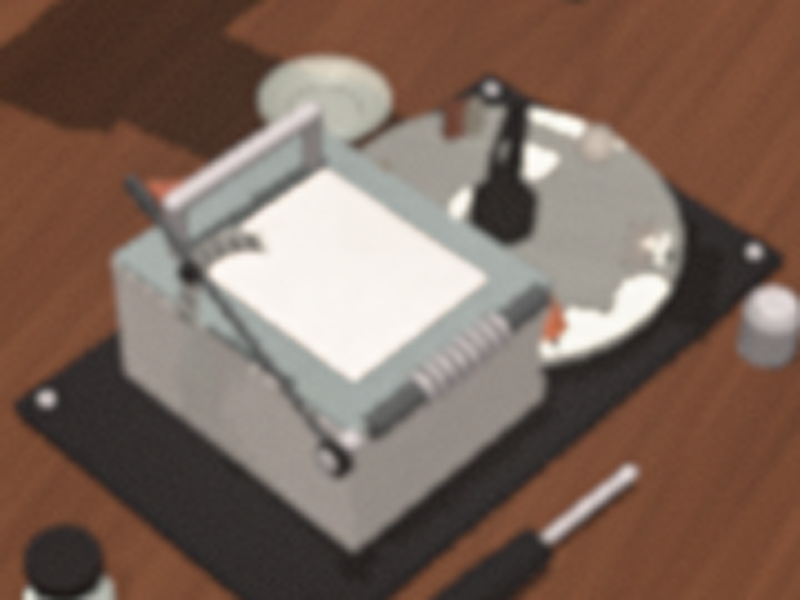

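View pics/w5z.png

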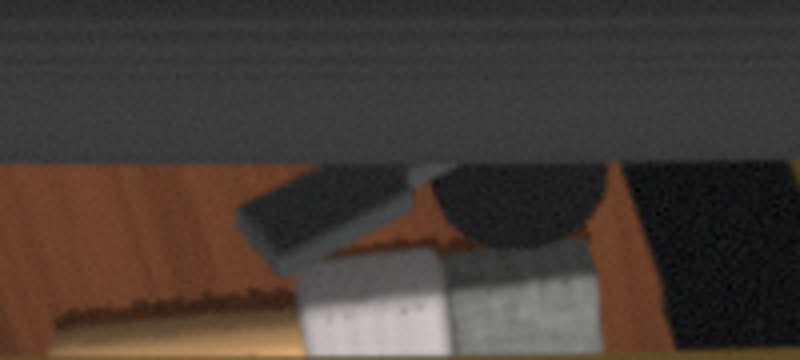

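>>> apply_moves(xyz=[[0,0,0],[2,-7.7,0],[4.5,-15.3,0],[7.3,-22.8,0],[7.3,-22.8,0]], twist=[[0,0,0],[0,0,2.9],[0,0,5.7],[0,0,8.6],[0,0,8.6]], fingers=[1,1,1,1,1], grip_force=45)

```text
time_s: 9.95
ee_pos: [0.5147, -0.0282, 0.1586]
tcp_rot: [-90.0, 8.8, -13.7]
contact_force: [-5.0, 0.9, -5.0]
opening: 0.0102
```

Run:
```python
from fit import *
C={}
for n in ["wrist","side"]:
    C[n]=c=manip.capture(n); save(c,n+"7")
s=manip.observe(); print(s["time_s"],s["ee_pos"],s["tcp_rot"],s["contact_force"],s["wrist_torque"],s["opening"])
u=cv2.resize(C["side"]["img"][150:330,190:370],(800,800),interpolation=cv2.INTER_CUBIC)[:600]; cv2.imwrite("pics/s7z.png",u[:,:,::-1])
```

```text
10.05 [ 0.51462966 -0.02814927  0.15841891] [-89.99049794   8.71797015 -13.69027255] [-2.94153662  0.88974498 -5.5489172 ] [0.08166094 0.15809605 0.02089425] 0.010149670495795775
```

View pics/s7z.png

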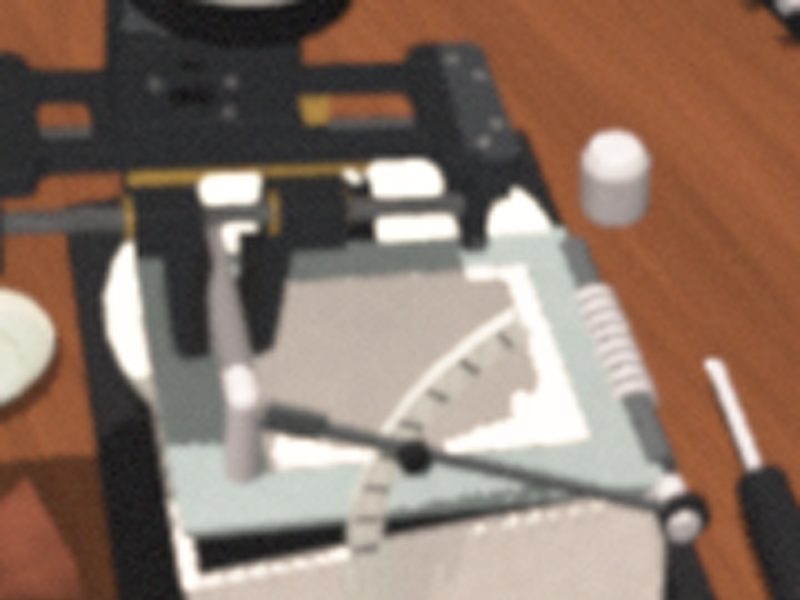

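>>> apply_moves(xyz=[[2,-7.7,0],[4.5,-15.3,0],[7.3,-22.8,0],[10.4,-30.1,0],[14,-37.2,0],[17.9,-44.2,0],[22.1,-50.9,0],[26.7,-57.4,0]], twist=[[0,0,2.9],[0,0,5.7],[0,0,8.6],[0,0,11.5],[0,0,14.3],[0,0,17.2],[0,0,20.1],[0,0,22.9]], fingers=[1,1,1,1,1,1,1,1])

```text
time_s: 11.05
ee_pos: [0.5487, -0.036, 0.2121]
tcp_rot: [-89.9, 31.7, -13.6]
contact_force: [-7.3, 4.7, -4.0]
opening: 0.0102
```

>>> apply_moves(xyz=[[0,0,0],[0,0,0]], twist=[[0,0,0],[0,0,0]], fingers=[1,1])

```text
time_s: 11.3
ee_pos: [0.5486, -0.036, 0.2119]
tcp_rot: [-89.9, 31.7, -13.6]
contact_force: [-8.3, 4.2, -1.9]
opening: 0.0099
```

Run:
```python
from fit import *
C={}
for n in ["wrist","side","scene"]:
    C[n]=c=manip.capture(n); save(c,n+"8")
pickle.dump(C,open("C8.pkl","wb"))
s=manip.observe(); print(s["time_s"],s["ee_pos"],s["tcp_rot"],s["contact_force"],s["wrist_torque"],s["opening"])
p=np.load("p0.npy");R,t=pose(p);q=Ro.from_euler('xyz',s["tcp_rot"],degrees=True).as_matrix()
b=s["ee_pos"]-q[:,1]*.005; l=R.T@(b-t)-[.09,0,.1]; print("bar rel hinge",l,"lid",np.arctan2(l[2],-l[0])-np.arctan2(.042,.155),np.hypot(l[0],l[2]))
u=cv2.resize(C["side"]["img"][150:330,190:370],(800,800),interpolation=cv2.INTER_CUBIC)[:600]; cv2.imwrite("pics/s8z.png",u[:,:,::-1])
sc=C["scene"]["img"][170:305,240:420]; cv2.imwrite("pics/sc8z.png",cv2.resize(sc,(800,600),interpolation=cv2.INTER_CUBIC)[:,:,::-1])
```

```text
11.45 [ 0.54858325 -0.03595083  0.21192417] [-89.94036666  31.64743941 -13.64311363] [-8.43224002  5.4739472  -2.51719749] [ 0.44842065  0.58614889 -0.1549717 ] 0.009872121275427108
bar rel hinge [-0.11086709  0.00027217  0.11618063] lid 0.5441830270222778 0.1605909429002542
```

View pics/s8z.png

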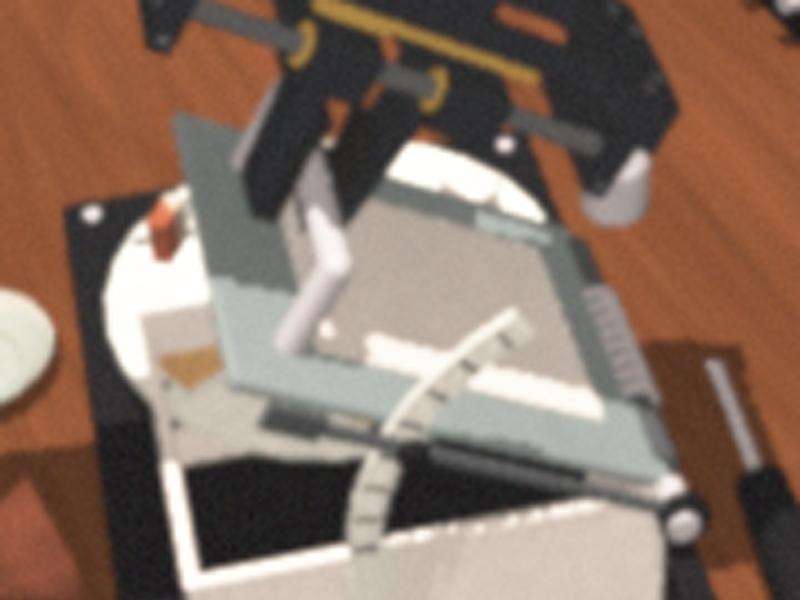

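View pics/sc8z.png

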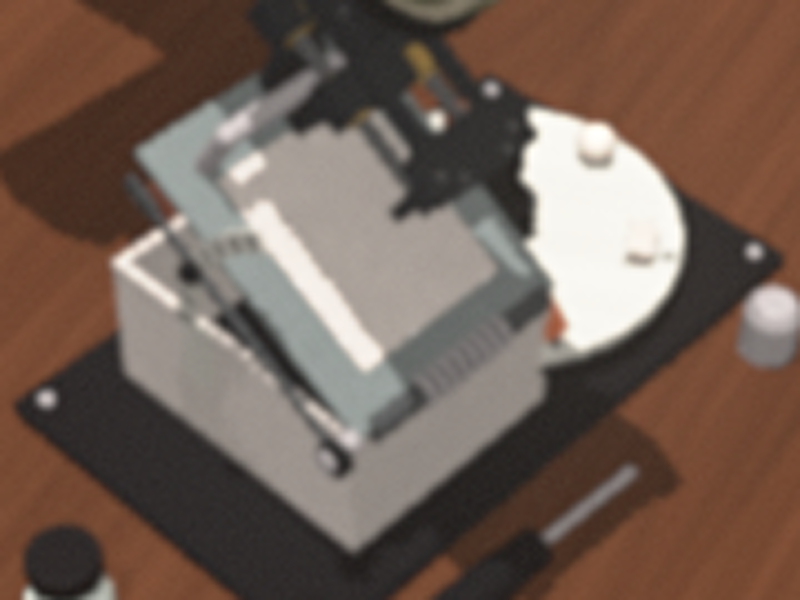

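View pics/wrist8.png

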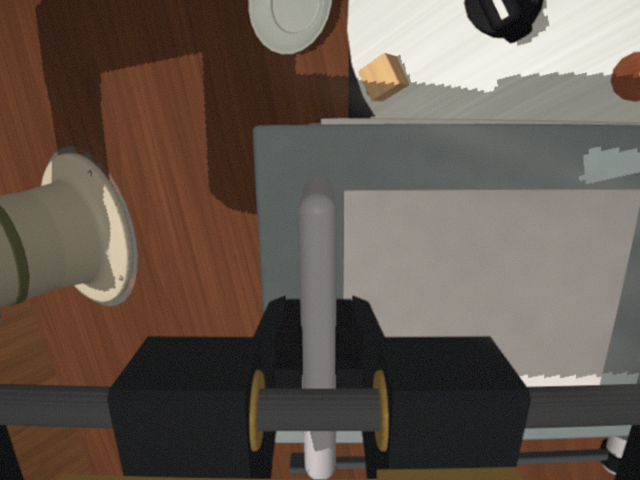

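Run:
```python
from fit import *
C=pickle.load(open("C8.pkl","rb")); p=np.load("p0.npy")
def L(a,x,y,z): c,s=np.cos(a),np.sin(a); return [.09-x*c+z*s,y,.1+x*s+z*c]
def ang(c,A,B): q=proj(c,W(p,np.array([A,B]))); d=q[0]-q[1]; return np.degrees(np.arctan2(d[1],d[0]))%180
for n in ["side","scene"]:
    c=C[n]
    for a in (.5,.54,.58,.62): print(n,a,"lid top",ang(c,L(a,.02,-.075,.006),L(a,.17,-.075,.006)),"ptr",ang(c,L(a,.02,-.088,0),L(a,.165,-.088,0)))
    x0,y0,w,h=(230,225,120,90) if n=="side" else (255,185,100,100)
    u=cv2.resize(c["img"][y0:y0+h,x0:x0+w],None,fx=6.4,fy=6.4 if n=="side" else 6,interpolation=cv2.INTER_LANCZOS4) if n=="side" else cv2.resize(c["img"][y0:y0+h,x0:x0+w],(600,600),interpolation=cv2.INTER_LANCZOS4)
    f=6.4 if n=="side" else 6
    def ln(A,B,col):
        q=((proj(c,W(p,np.array([A,B])))-[x0,y0]+.5)*f).astype(int); cv2.line(u,tuple(map(int,q[0])),tuple(map(int,q[1])),col,1)
    ln(L(.544,0,-.075,.006),L(.544,.18,-.075,.006),(255,0,0)); ln(L(.58,0,-.088,0),L(.58,.17,-.088,0),(255,255,0)); ln(L(.544,.18,.075,.006),L(.544,.18,-.075,.006),(255,0,0))
    cv2.imwrite(f"pics/cmp_{n}.png",u[:,:,::-1])
```

```text
side 0.5 lid top 11.217808318545144 ptr 10.650058449612995
side 0.54 lid top 13.323034480691424 ptr 12.725149797194284
side 0.58 lid top 15.502084640094713 ptr 14.875098927782645
side 0.62 lid top 17.759648280288527 ptr 17.10489173591485
scene 0.5 lid top 51.92222669718512 ptr 51.987897784234804
scene 0.54 lid top 52.97411493818096 ptr 53.01227390787946
scene 0.58 lid top 54.026150857864174 ptr 54.036767023117214
scene 0.62 lid top 55.08102514306122 ptr 55.06400744470442
```

View pics/cmp_side.png

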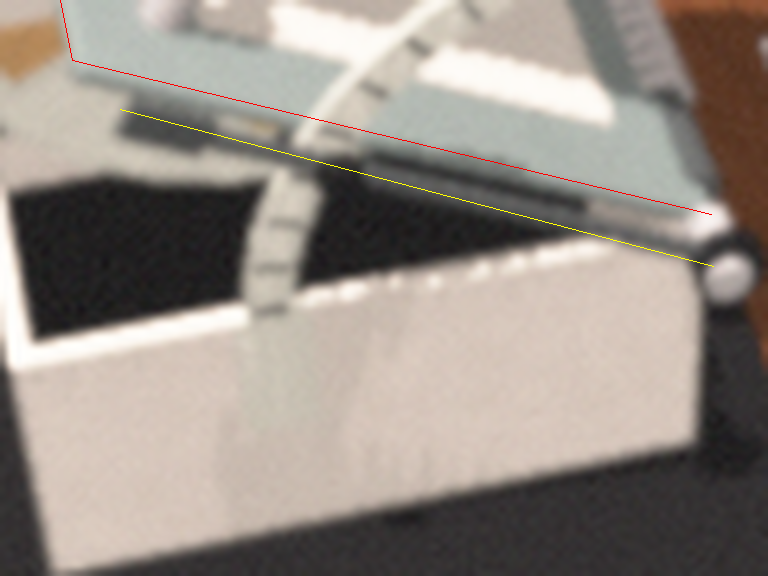

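View pics/cmp_scene.png

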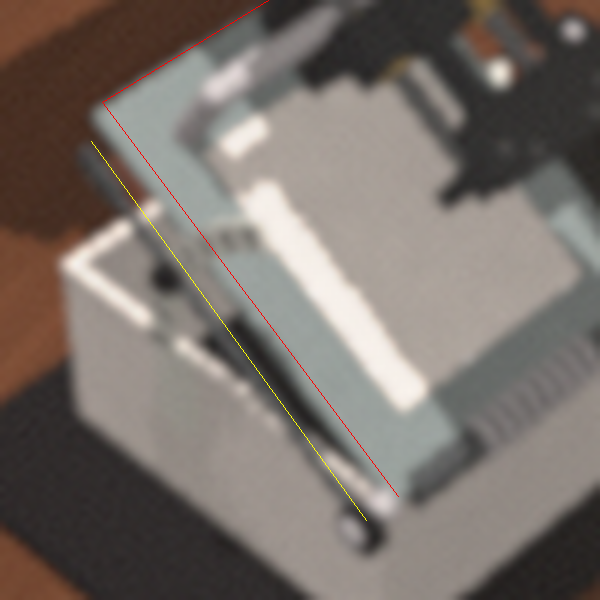

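Run:
```python
from fit import *
C4=pickle.load(open("C4.pkl","rb"));C8=pickle.load(open("C8.pkl","rb"))
for n,C in (("side4",C4),("side8",C8)):
    g=C["side"]["img"].astype(int).sum(2)//3
    for u in range(244,346,5):
        yl=243+(u-249)*.235; y0=int(yl)-10
        print(n,u,y0,g[y0:y0+18,u].tolist())
```

```text
side4 244 231 [252, 252, 250, 246, 244, 244, 232, 211, 210, 208, 185, 167, 173, 175, 170, 177, 188, 200]
side4 249 233 [252, 253, 253, 253, 253, 253, 252, 248, 238, 210, 171, 128, 122, 188, 242, 252, 253, 253]
side4 254 234 [253, 253, 253, 253, 253, 252, 242, 186, 113, 80, 72, 71, 86, 156, 238, 252, 253, 253]
side4 259 235 [253, 253, 253, 253, 253, 252, 244, 195, 120, 79, 73, 69, 81, 146, 235, 252, 253, 253]
side4 264 236 [252, 253, 253, 253, 253, 253, 251, 247, 231, 177, 112, 111, 192, 245, 253, 254, 253, 253]
side4 269 237 [253, 253, 253, 253, 253, 253, 253, 252, 244, 198, 122, 108, 175, 241, 252, 253, 253, 253]
side4 274 238 [253, 253, 253, 253, 253, 253, 253, 253, 250, 223, 140, 97, 128, 183, 202, 200, 196, 193]
side4 279 240 [252, 251, 248, 239, 220, 192, 185, 179, 154, 115, 85, 68, 63, 87, 127, 178, 225, 242]
side4 284 241 [196, 196, 192, 186, 160, 168, 200, 189, 129, 68, 45, 40, 28, 31, 68, 123, 163, 185]
side4 289 242 [246, 252, 253, 253, 253, 253, 253, 252, 239, 172, 108, 127, 217, 246, 239, 210, 193, 196]
side4 294 243 [253, 253, 253, 253, 253, 253, 253, 252, 245, 196, 120,
[... 2449 characters left out ...]
8 314 248 [178, 180, 177, 175, 158, 127, 89, 59, 69, 88, 90, 77, 58, 38, 69, 155, 227, 238]
side8 319 249 [179, 176, 177, 176, 161, 134, 90, 60, 64, 84, 90, 76, 85, 148, 218, 236, 223, 203]
side8 324 250 [177, 178, 178, 176, 163, 143, 136, 143, 138, 121, 98, 101, 156, 210, 218, 200, 193, 195]
side8 329 251 [184, 180, 181, 176, 168, 147, 133, 137, 138, 122, 103, 100, 132, 173, 196, 202, 204, 203]
side8 334 252 [178, 182, 179, 180, 170, 149, 138, 157, 171, 152, 117, 100, 121, 172, 196, 203, 201, 201]
side8 339 254 [148, 168, 189, 221, 233, 237, 235, 214, 156, 99, 73, 55, 61, 82, 96, 107, 119, 126]
side8 344 255 [63, 66, 78, 101, 121, 106, 71, 52, 52, 103, 184, 216, 194, 171, 166, 153, 120, 66]
```

```bash
cat > sub.py <<'E'
from fit import *
from scipy.optimize import brentq
p=np.load("p0.npy")
def L(a,x,y,z): c,s=np.cos(a),np.sin(a); return [.09-x*c+z*s,y,.1+x*s+z*c]
def row(c,a,y,z,u,off=(0,0)):
    f=lambda x:proj(c,W(p,L(a,x,y,z)))[0][0]+off[0]-u
    x=brentq(f,-.03,.22); return proj(c,W(p,L(a,x,y,z)))[0][1]+off[1]
E
python3 - <<'E'
from sub import *
C4=pickle.load(open("C4.pkl","rb"));C8=pickle.load(open("C8.pkl","rb"));c=C4["side"]
g4=cv2.GaussianBlur(C4["side"]["img"].mean(2),(1,1),0) ;g8=C8["side"]["img"].mean(2)
def cross(v,lev,down=True):
    for i in range(len(v)-1):
        if (v[i]-lev)*(v[i+1]-lev)<=0 and ((v[i]>v[i+1])==down): return i+(v[i]-lev)/(v[i]-v[i+1])
us=list(range(264,274))+list(range(288,306))+list(range(320,334))
P=[];E=[]
for u in us:
    yl=int(243+(u-249)*.235)
    v=g4[yl-5:yl+8,u]; k=v.argmin(); 
    d=[v[k-1],v[k],v[k+1]]; P.append(yl-5+k+.5*(d[0]-d[2])/(d[0]-2*d[1]+d[2]))
    w=g8[yl-11:yl+2,u]; t=cross(w,.89*np.median(w[:3])); E.append(yl-11+t if t else np.nan)
us=np.array(us);P=np.array(P);E=np.array(E);m=~np.isnan(E)
for nm,y in (("ptr",P),("lid",E)):
    k=~np.isnan(y)
    co=np.polyfit(us[k],y[k],1); r=y-np.polyval(co,us); k&=abs(r)<.7; co=np.polyfit(us[k],y[k],1); print(nm,co,"std",np.std(y[k]-np.polyval(co,us[k])),k.sum(),"rows@264,300,330",np.polyval(co,[264,300,330]))
for off in ((0,0),(2,0)):
  for a in (.54,.56,.58): print(off,a,"ptr",np.round([row(c,a,-.088,0,u,off) for u in (264,300,330)],2),"lidtop",np.round([row(c,a,-.075,.006,u,off) for u in (264,300,330)],2))
E
```

```text
ptr [  0.23486397 184.60250633] std 0.1757667203528887 42 rows@264,300,330 [246.6065935  255.06169629 262.10761529]
lid [  0.23222093 178.86748723] std 0.2582918598781517 37 rows@264,300,330 [240.17381269 248.53376616 255.50039405]
(0, 0) 0.54 ptr [248.85 256.99 263.75] lidtop [239.92 248.45 255.54]
(0, 0) 0.56 ptr [247.34 256.19 263.54] lidtop [238.38 247.63 255.33]
(0, 0) 0.58 ptr [245.79 255.36 263.32] lidtop [236.81 246.8  255.11]
(2, 0) 0.54 ptr [248.4  256.54 263.3 ] lidtop [239.44 247.97 255.07]
(2, 0) 0.56 ptr [246.85 255.7  263.05] lidtop [237.87 247.12 254.82]
(2, 0) 0.58 ptr [245.26 254.83 262.79] lidtop [236.25 246.24 254.55]
```

>>> apply_moves(xyz=[[0.3,-1.3,0],[0.6,-2.5,0],[0.6,-2.5,0],[0.6,-2.5,0]], twist=[[0,0,0.5],[0,0,0.9],[0,0,0.9],[0,0,0.9]], fingers=[1,1,1,1])

```text
time_s: 11.95
ee_pos: [0.5504, -0.0364, 0.2138]
tcp_rot: [-89.9, 32.5, -13.6]
contact_force: [-7.5, 4.3, -3.0]
opening: 0.0104
```

```bash
cat > chk.py <<'E'
from sub import *
import sys
tag=sys.argv[1]
C={}
for n in ["wrist","side","scene"]:
    C[n]=c=manip.capture(n); save(c,n+tag)
pickle.dump(C,open(f"C{tag}.pkl","wb"))
s=manip.observe(); print(s["time_s"],s["ee_pos"],s["tcp_rot"],s["contact_force"],s["wrist_torque"],s["opening"])
R,t=pose(p);q=Ro.from_euler('xyz',s["tcp_rot"],degrees=True).as_matrix()
b=s["ee_pos"]-q[:,1]*.005; l=R.T@(b-t)-[.09,0,.1]; print("bar rel hinge",l,"lid",np.arctan2(l[2],-l[0])-np.arctan2(.042,.155),np.hypot(l[0],l[2]))
for t_ in ["pointer_tip","lid_handle"]:
  for n in C:
    for r in manip.tip_of(t_,n)[:1]: print(t_,n,np.round(r["point"],1),round(r["p"],2))
for n,(x0,y0,w,h) in dict(side=(230,215,120,90),scene=(255,180,120,90)).items():
    u=cv2.resize(C[n]["img"][y0:y0+h,x0:x0+w],(800,600),interpolation=cv2.INTER_CUBIC); cv2.imwrite(f"pics/z{n}{tag}.png",u[:,:,::-1])
E
python3 chk.py 9
```

```text
12.1 [ 0.55037627 -0.03639078  0.21377659] [-89.93697455  32.540588   -13.64006862] [-7.27826312  4.02628979 -2.33254333] [ 0.49287847  0.52860659 -0.13858267] 0.010063598723286885
bar rel hinge [-0.10895487  0.00026869  0.11799165] lid 0.5605825225376388 0.16060258720525925
pointer_tip wrist [302.2   4.9] 0.72
pointer_tip side [247.7 240.7] 0.56
pointer_tip scene [267.9 209.6] 0.49
lid_handle wrist [319.  352.7] 0.77
lid_handle side [262. 186.] 0.8
lid_handle scene [313.5 189.1] 0.81
```

View pics/zside9.png

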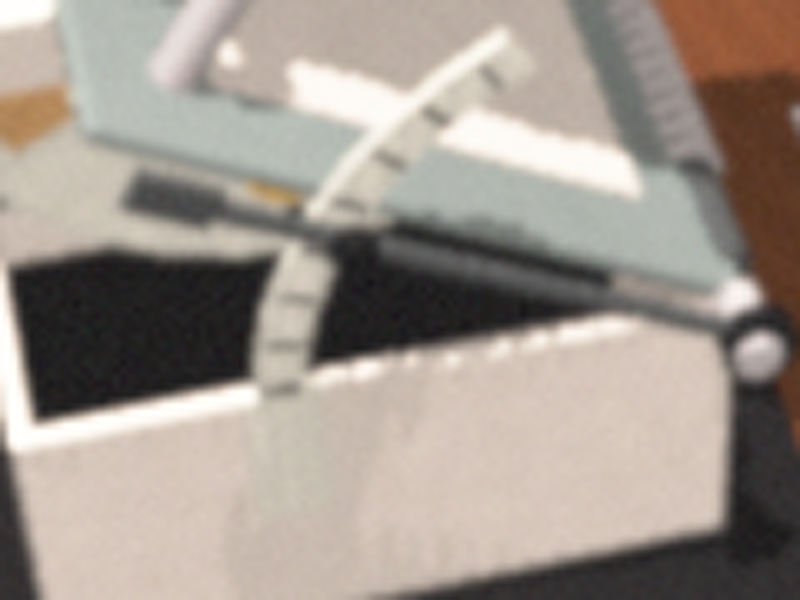

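View pics/zscene9.png

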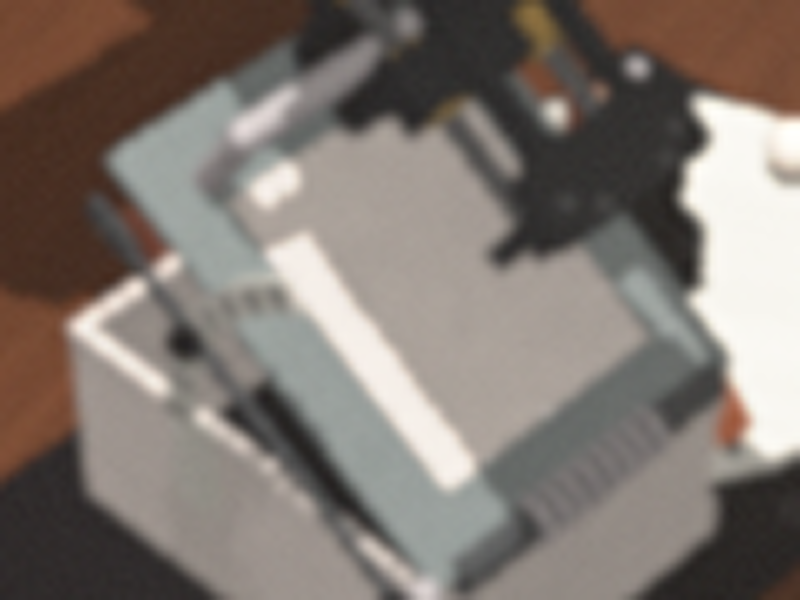

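Run:
```python
from sub import *
C4=pickle.load(open("C4.pkl","rb"));C9=pickle.load(open("C9.pkl","rb"));C8=pickle.load(open("C8.pkl","rb"))
g4=C4["scene"]["img"].mean(2);g9=C9["scene"]["img"].mean(2)
c=C4["scene"]
for v in range(206,272,4):
    u0=int(268+(v-210)/1.34)
    print(v,u0-6,g4[v,u0-6:u0+12].astype(int).tolist(),"|",g9[v,u0-6:u0+22].astype(int).tolist())
for a in (.54,.58):
    for X in ((.17,-.088,0),(.0,-.088,0),(.18,-.075,.006),(0,-.075,.006),(.18,-.075,0)): print(a,X,proj(c,W(p,L(a,*X)))[0])
```

```text
206 259 [81, 81, 81, 83, 83, 83, 83, 82, 81, 81, 82, 80, 81, 80, 79, 78, 77, 80] | [51, 51, 50, 51, 52, 51, 50, 51, 51, 50, 49, 53, 74, 105, 136, 158, 163, 163, 163, 162, 161, 162, 162, 161, 156, 143, 128, 119]
210 262 [82, 81, 82, 80, 81, 78, 78, 82, 83, 84, 84, 93, 99, 100, 99, 98, 99, 103] | [50, 50, 50, 50, 50, 53, 65, 75, 74, 66, 55, 58, 75, 104, 136, 155, 162, 163, 162, 162, 163, 162, 159, 150, 133, 119, 117, 128]
214 264 [81, 80, 78, 78, 78, 76, 72, 73, 80, 87, 89, 106, 140, 179, 210, 220, 215, 203] | [50, 49, 50, 50, 52, 59, 64, 70, 77, 84, 79, 72, 74, 86, 110, 136, 155, 161, 162, 161, 161, 160, 160, 162, 161, 152, 138, 130]
218 267 [80, 77, 80, 79, 78, 76, 72, 76, 85, 98, 116, 128, 129, 125, 127, 145, 162, 169] | [50, 50, 50, 49, 53, 55, 61, 72, 78, 77, 76, 98, 142, 178, 183, 163, 156, 160, 162, 161, 161, 161, 161, 161, 161, 157, 155, 174]
222 270 [90, 105, 129, 150, 156, 154, 136, 108, 100, 112, 120, 127, 142, 154, 147, 130, 114, 111] | [51, 59, 86, 132, 180, 200, 176, 131, 124, 141, 142, 139, 135, 131, 133, 142, 152, 158, 159, 165, 168, 167, 166, 167, 168, 165, 170, 190]
2
[... 2646 characters left out ...]
, 66, 98, 139, 168, 174, 162, 148, 140, 138] | [151, 151, 150, 148, 139, 119, 92, 71, 56, 63, 94, 135, 165, 171, 161, 146, 138, 132, 129, 130, 136, 140, 141, 138, 139, 140, 137, 138]
0.54 (0.17, -0.088, 0) [268.9443774  209.22552065]
0.54 (0.0, -0.088, 0) [315.65855204 271.23618007]
0.54 (0.18, -0.075, 0.006) [271.47165607 201.73753253]
0.54 (0, -0.075, 0.006) [320.90395505 267.27084696]
0.54 (0.18, -0.075, 0) [270.71603192 202.81040913]
0.58 (0.17, -0.088, 0) [269.83326341 208.08672302]
0.58 (0.0, -0.088, 0) [315.65855204 271.23618007]
0.58 (0.18, -0.075, 0.006) [272.49250227 200.5762649 ]
0.58 (0, -0.075, 0.006) [320.96957858 267.35943315]
0.58 (0.18, -0.075, 0) [271.66256565 201.57393048]
```

Run:
```python
from sub import *
C4=pickle.load(open("C4.pkl","rb"));C9=pickle.load(open("C9.pkl","rb"));C8=pickle.load(open("C8.pkl","rb"));C5=pickle.load(open("C5.pkl","rb"))
def fit(x,y):
    x=np.array(x,float);y=np.array(y,float);k=~np.isnan(y)
    for _ in range(4):
        co=np.polyfit(x[k],y[k],1);r=y-np.polyval(co,x); k=(~np.isnan(y))&(abs(np.nan_to_num(r,nan=9))<.5)
    return co,np.std(r[k]),k.sum(),x[k].min(),x[k].max()
def sub(v,k):
    d=v[k-1:k+2]; return k+.5*(d[0]-d[2])/(d[0]-2*d[1]+d[2])
def cross(v,lev):
    for i in range(len(v)-1,0,-1):
        if v[i]>=lev>v[i-1]: return i-1+(lev-v[i-1])/(v[i]-v[i-1])
    return np.nan
for nm,C in (("C4",C4),("C5",C5),("C9",C9)):
    g=C["scene"]["img"].mean(2); x=[];y=[]
    for v in range(236,268):
        u0=int(292.8+(v-242)*.75); w=g[v,u0-4:u0+5]; k=w.argmin()
        x.append(v); y.append(u0-4+sub(w,k) if 0<k<8 else np.nan)
    print("ptr",nm,fit(x,y))
for nm,C in (("C8",C8),("C9",C9)):
    g=C["scene"]["img"].mean(2); x=[];y=[]
    for v in list(range(203,212))+list(range(240,260)):
        u0=int(300+(v-242)*.76); w=g[v,u0-6:u0+7]
        x.append(v); y.append(u0-6+cross(w,110))
    print("lid",nm,fit(x,y))
c=C4["scene"]
for a in (.54,.56,.58):
    o=[]
    for y,z in ((-.088,0),(-.075,.006),(-.075,0)):
        q=proj(c,W(p,[L(a,x,y,z) for x in np.linspace(.02,.16,10)])); o.append(np.round(np.polyfit(q[:,1],q[:,0],1)[0],4))
    print(a,o)
# side redo w/ C9
for nm,C in (("C8",C8),("C9",C9)):
    g=C["side"]["img"].mean(2); x=[];y=[]
    for u in list(range(246,262))+list(range(288,306))+list(range(318,332)):
        yl=int(240+(u-264)*.235)-(2 if nm=="C9" and u<300 else 1 if nm=="C9" else 0); w=g[yl-6:yl+6,u]; lev=.88*np.median(w[:3])
        t=np.nan
        for i in range(2,11):
            if w[i]>=lev>w[i+1]: t=i+(w[i]-lev)/(w[i]-w[i+1]);break
        x.append(u);y.append(yl-6+t)
    print("side lid",nm,fit(x,y))
for nm,C in (("C4",C4),("C0",pickle.load(open("C0.pkl","rb")))):
    g=C["side"]["img"].mean(2);x=[];y=[]
    for u in list(range(263,274))+list(range(288,334)):
        yl=int(247+(u-266)*.235); w=g[yl-4:yl+5,u];k=w.argmin(); x.append(u); y.append(yl-4+sub(w,k) if 0<k<8 else np.nan)
    print("side ptr",nm,fit(x,y))
c=C4["side"]
for a in (.54,.56,.58):
    o=[]
    for y,z in ((-.088,0),(-.075,.006),(-.075,0)):
        q=proj(c,W(p,[L(a,x,y,z) for x in np.linspace(.02,.16,10)])); o.append(np.round(np.polyfit(q[:,0],q[:,1],1)[0],4))
    print(a,o)
```

```text
ptr C4 (array([  0.7603845 , 108.52050543]), np.float64(0.19576948246176795), np.int64(26), np.float64(236.0), np.float64(267.0))
ptr C5 (array([  0.75922256, 108.80716833]), np.float64(0.18355025504071726), np.int64(26), np.float64(236.0), np.float64(267.0))
ptr C9 (array([  0.75782937, 108.9191246 ]), np.float64(0.250798545501978), np.int64(10), np.float64(236.0), np.float64(267.0))
lid C8 (array([  0.77236441, 112.37142162]), np.float64(0.19536311016230012), np.int64(22), np.float64(204.0), np.float64(259.0))
lid C9 (array([  0.76131951, 115.40768527]), np.float64(0.18068216549425484), np.int64(24), np.float64(204.0), np.float64(259.0))
0.54 [np.float64(0.7533), np.float64(0.7543), np.float64(0.7541)]
0.56 [np.float64(0.7393), np.float64(0.74), np.float64(0.7399)]
0.58 [np.float64(0.7256), np.float64(0.7259), np.float64(0.7258)]
side lid C8 (array([  0.23167974, 179.19260207]), np.float64(0.171834238010094), np.int64(38), np.float64(246.0), np.float64(331.0))
side lid C9 (array([  0.24622772, 174.1544657 ]), np.float64(0.16070275972229045), np.int64(36), np.float64(246.0), np.float64(331.0))
side ptr C4 (array([  0.23519516, 184.48164764]), np.float64(0.163964943438085), np.int64(57), np.float64(263.0), np.float64(333.0))
side ptr C0 (array([  0.2350809 , 184.51264014]), np.float64(0.1579262920137244), np.int64(57), np.float64(263.0), np.float64(333.0))
0.54 [np.float64(0.2258), np.float64(0.2368), np.float64(0.2329)]
0.56 [np.float64(0.2454), np.float64(0.2568), np.float64(0.2527)]
0.58 [np.float64(0.2656), np.float64(0.2773), np.float64(0.2731)]
```

>>> apply_moves(xyz=[[0,0,0],[0,0,0],[0,0,0],[0,0,0],[0,0,0],[0,0,0]], twist=[[0,0,0],[0,0,0],[0,0,0],[0,0,0],[0,0,0],[0,0,0]], fingers=[1,1,1,1,1,1])

```text
time_s: 13.15
ee_pos: [0.5504, -0.0364, 0.2138]
tcp_rot: [-89.9, 32.5, -13.6]
contact_force: [-8.1, 5.2, -2.5]
opening: 0.0102
```

```bash
python3 chk.py 10
python3 - <<'E'
from sub import *
A=pickle.load(open("C9.pkl","rb"));B=pickle.load(open("C10.pkl","rb"))
for n in A:
    d=cv2.absdiff(A[n]["img"],B[n]["img"]); print(n,d.mean(),(d.max(2)>40).sum())
E
```

```text
13.3 [ 0.55038153 -0.03635138  0.2137742 ] [-89.93582645  32.53957527 -13.63604698] [-8.2737176   4.62736787 -2.84358942] [ 0.44935765  0.59550605 -0.13847354] 0.009967200417223236
bar rel hinge [-0.10895914  0.0003083   0.1179893 ] lid 0.5605530280589055 0.16060376517828873
pointer_tip wrist [291.3 456.7] 0.86
pointer_tip side [246.9 241.5] 0.72
pointer_tip scene [268.4 208.6] 0.77
lid_handle wrist [317.6 352. ] 0.86
lid_handle side [262.6 184.8] 0.81
lid_handle scene [311.7 187.3] 0.96
wrist 2.451208767361111 93
side 1.6271180555555556 0
scene 0.9701388888888889 0
```

View pics/side10.png

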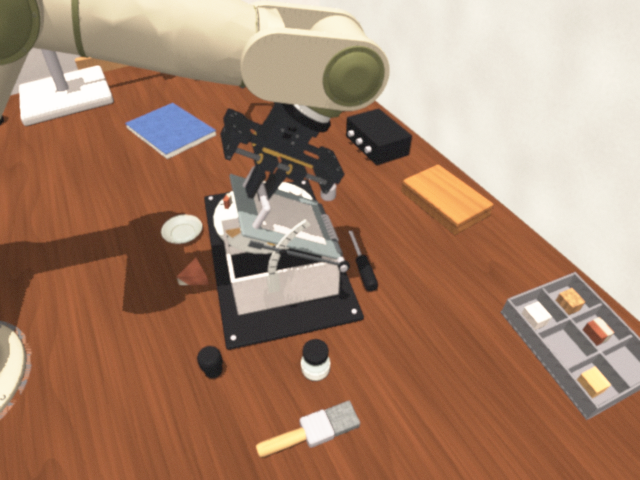

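```bash
python3 -c "
from station import manip
print(manip.close_job())"
```

```text
the job is handed in; nothing more can be done
None
```

I turned the carousel one click (60°) clockwise with the lid shut. I then lifted the lid by its bar handle into line with the pointer and handed the job in at about 13.3 s. The gripper was still holding the lid, with grip force set at 45 N.

- **Carousel:** the wrist torque about its axis was near zero before I let go. It stayed at the 60° position after release.
- **Lid and pointer:** in the side view the fitted edge angles are about 0.550 rad for both lid and pointer. In the scene view their slopes are 0.761 and 0.760.
- **Holding still:** a further second of holding changed nothing, with the arm pose giving 0.5606 rad before and after. Contact force stayed around 10 N.
- **Surroundings:** in the side view the samples and tools look where they started. The pointer's fitted slope did not change between views.

**Disagreements:**
- The lid angle worked out from the arm's pose is 0.561 rad, about 0.01 above the picture fits. I put this down to camera calibration.
- The network's pointer-tip detections gave 0.54 to 0.59 rad, and the two wrist views gave about 0.585. I trusted the direct comparison of lid edge and pointer instead.

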